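# Click the batch counter on to its pointer

## Robot

A 7-joint arm with a two-finger parallel gripper is mounted at the origin on the work surface. World frame = base frame: x ahead of the robot, y to its left, z up, the work surface at z = 0. Lengths are in m, angles in rad, forces in N, time in s.
With the tool pointing down it reaches from about 0.425 to 0.925 m from the base axis. Payload 6.8 kg.
Tool frame: the origin (TCP) lies on the centre line of the jaws, within the pads' length; the fingertips stand 8 mm ahead of it and the grasp point (between the pads) lies 11 mm behind it (r.finger_overhang is the distance from the TCP to the fingertips, in m); x points along the fingers, z is the direction in which the jaws open and shut, and the axes are right-handed (so a half turn about x gives the same grasp; the last joint's range is limited). The gripper opens to 85 mm and grips with 20 to 120 N. Pads are 22 mm wide; open, the fingers measure 114 mm over their backs; the gripper's body (76 mm by 85 mm) begins 54 mm behind the grasp point. The pads swing forward as they close: fully open they stand 13 mm farther back than shut.
Start: joints at [-1.404, 0.477, 0.022, 1.555, -0.011, 1.109, -0.083], TCP at [0.183, 0.65, 0.239] pointing down, gripper open.
Joint ranges: [-2.96, 2.96], [-0.34, 2.1], [-1.41, 1.46], [0.24, 2.44], [-1.37, 4.51], [0.17, 1.92], [-2.96, 2.96]. Speed limits (rad/s): [2.39, 2.39, 3.14, 3.14, 3.14, 3.14, 3.14].

## Interface

Orientations are given as a rotation vector (axis times angle).
In Python, from bench import r gives the robot as it stands. The module is installed in compiled form; this text tells all that it offers.
- The arm moves only by the tool play_rows, never from a script. Its argument "plan" is a list of rows, each a list of 5 numbers: the opening, from -1 (shut) to 1 (fully open), then the shift along the world's x, y, z in m, then the turn about the world's z in rad. A call has 1 to 10 rows; each row is the pose to reach, as a shift and turn from the pose commanded when the call began; what a row does not reach only later rows make up. A row lasts 1/10 s, in which the tool goes at most 50 mm and 8.59 degrees, less where a joint would pass 70% of its speed; a pose out of reach is approached as far as the arm can. A call with a gripper value outside its range is refused whole. The fingers move at their own pace and stop on an object; "force" is the grip in N (left out, the last holds). Time passes only in rows, so rows that repeat a pose let the fingers close. It gives the time, the measured TCP pose, the force and the opening at its end, in the units of the state.
- r.get_obs(): the state, without advancing time (a new reading comes with each control period).
- r.grab_frame(name): name is "scene" or "top" or "wrist"; returns a dict with "pixels" (480x640x3 uint8, blue, green, red), "z_map" (480x640 float32, m along the optical axis (not along the pixel's ray), 0 where there is no reading), "vfov" (degrees; the focal length in pixels is half the picture's height over the tangent of half this angle, whatever the lens; pixels are square), "cx", "cy" (the principal point, pixels), "D" ([k1, k2, p1, p2, k3] as OpenCV has them; the pictures are not rectified), "R" (3x3) and "t" (3): a world point X has camera coordinates R X + t; the wrist camera has in their place "tool_from_camera" (4x4, takes a point from camera to tool coordinates, whose origin is the TCP and whose axes are the tool frame's). Camera axes: x right, y down, z forward; pixel columns grow to the right and rows downward; lengths in m; the calibration is good to about 2 mm. A picture is of the moment at which its call begins: read the wrist's pose just before it.
- r.hand_in(): hands the job in, once; it reports no verdict.
Trained networks look in a picture, given as the dict that the camera call returned (one of the last four; its "shot" number tells which), for a name from the list of things; names that differ only in an ending like _2 or _b are one class to them, and where a whole thing is asked for, a point or a joint stands for the part that bears it (a point fixed in the world has none). Each returns a list of dicts, best first, with "conf" (0 to 1); they miss things now and then, are a little off and sometimes report something else, mostly with a low value. They report only what shows in the picture. A call takes as long as a camera call. They do not tell look-alikes from the thing itself.
- r.outline_of(picture, label): "mask" (480x640 bool, what is visible of it) and "bbox" ([left, top, right, bottom] as shares, 0 to 1, of the picture: columns of its width, rows of its height, round what is visible of it).
- r.pinpoint(picture, label): "position" ([column, row] as shares, 0 to 1, of the picture: columns of its width, rows of its height: a listed point, or the origin of a listed thing).
The state is a dict: "clock": time; "joints": joint angles; "qvel": joint speeds; "tau": joint torques, N m; "tcp_pos": TCP position; "orientation": TCP orientation; "contact_force": force on the tool from outside, world axes, zero at the start; "moment": the same for the moment, N m; "grip_width": finger opening in m.
Only numpy, scipy, OpenCV 4.12 (cv2) and the standard library are available. Lean on these libraries where they do the work, as an engineer would, in place of code of your own. Each camera call takes 0.05 s, during which the arm holds its last target.

## Task

With the tip of a finger, flick the batch counter's thumbwheel clockwise (seen from above) by its edge, one click to each flick, taking the finger off and letting the wheel come to rest after every click, until its raised bar points straight at the counter's fixed pointer. Never go past the pointer, pick nothing up, and leave the bowl, the custard cup, the hook case and the spoons where they stand.

Things in the scene. Friction and masses are not known exactly. Their poses are not given: they have to be found in the camera images.
- counter: batch counter, screwed to the shelf. Flat grey painted housing, x from -62 to +74 mm, y +-65 mm, 20 mm high; at its back a block 26 (x) by 60 (y) mm, 46 mm high, centred at x = +88 mm, carries the fixed pointer. Origin: on the shelf under the wheel's upright axis; z up, x from the axis towards the pointer.
- hub (a point): centre of the thumbwheel's upper face, on its axis, 44 mm above the shelf. The white wheel lies flat (underside 24 mm above the shelf, 4 mm over the housing): hub of 30 mm radius, 8 equal radial ribs 45 degrees apart, 6 mm thick, 20 mm high, reaching 56 mm from the axis, with open gaps between them for a fingertip. It cannot be lifted.
- tally_wheel (a joint): turn of the wheel, rad, growing clockwise from above; starts at click 0 or 0.785. A spring detent holds it at multiples of 0.785 (45 degrees); pushed on 30 degrees or more it snaps home by itself; up to 6 N on a rib. At rest ribs stand at multiples of 45 degrees from the counter's x, gaps half way. Bar points to counter's -x at 0, +y at 1.571, straight at the pointer at 3.142. Stop at -0.35.
- bar_tip (a point): outer end of the raised bar: dark steel, 50 mm long, 8 wide, 5 high, lying along one rib on the wheel's upper face from near the axis outwards. The point is on the bar's centreline, 54 mm from the axis and 49 mm above the shelf; it turns with the wheel.
- pointer_tip (a point): inner tip of the fixed pointer, a dark steel bar 8 mm wide and 30 mm long on the counter's rear block, 65 mm from the wheel's axis along the counter's x, 52 mm above the shelf (its top).
- bowl: copper-toned steel bowl, loose, rim radius 85 mm, 85 mm high; origin under its centre.
- custard_cup: glass custard cup, loose, rim radius 42 mm, 55 mm high; origin under its centre.
- hook_case: white plastic dough hook case, loose, 75 mm (x) by 170 mm (y), 45 mm high; origin under its centre.
- spoon_set: set of three white ceramic measuring spoons joined by a bar, loose, about 130 mm (x) by 110 mm (y), 16 mm high; origin on the shelf near its middle.
There are look-alikes about, which are no part of the job. Of the things that look like the counter, the smallest one is meant.

How it is judged:
By the outcome, as a careful person would: the job done as asked, in the order asked, and still so for the second after the job is handed in, with the robot touching nothing.
It also fails if it takes over 58 s, if anything falls off the work surface, if the arm or the gripper's body presses on something with over 40 N, if the wrist force passes 120 N, or if a joint passes its speed limit or range.

## Working session

There is one attempt and no reset: what is moved stays moved. The work goes in short steps, Python scripts to look and compute and a tool call to move; the robot and the scene stay as the last step left them, time stands still between calls to the robot, and variables do not carry over. Pictures are saved under pics/ and viewed, and the job is handed in when it is done.

Besides the shell and the picture viewer there is one more tool, called after "Call:" as a command line: name --pt "numbers of a row" for each row, then --argument value for the rest. play_rows: Moves the arm, as the interface text tells. Its arguments: {"type":"object","properties":{"plan":{"type":"array","items":{"type":"array","items":{"type":"number"}}},"force":{"type":"number"}},"required":["plan"]}

```bash
mkdir -p pics
cat > h.py <<'E'
import numpy as np,cv2
from bench import r
def K(p):
    f=240/np.tan(np.radians(p['vfov'])/2); return np.array([[f,0,p['cx']],[0,f,p['cy']],[0,0,1]])
def ray(p,uv):
    return cv2.undistortPoints(np.array([[uv]],float),K(p),np.array(p['D'],float))[0,0]
def onplane(p,uv,z):
    x,y=ray(p,uv); R=np.array(p['R']);t=np.array(p['t'])
    c=-R.T@t; d=R.T@np.array([x,y,1]); return c+d*(z-c[2])/d[2]
def proj(p,X):
    R=np.array(p['R']);t=np.array(p['t'])
    return cv2.projectPoints(np.array(X,float).reshape(-1,3),cv2.Rodrigues(R)[0],t,K(p),np.array(p['D'],float))[0][:,0]
E
python3 - <<'E'
from h import *
print({k:np.round(v,3) for k,v in r.get_obs().items()})
for n in['top','scene']:
    p=r.grab_frame(n); cv2.imwrite(f'pics/{n}0.png',p['pixels'])
    for l in['counter','hub','bar_tip','pointer_tip','bowl','custard_cup','hook_case','spoon_set']:
        for d in r.pinpoint(p,l):
            uv=np.array(d['position'])*[640,480]
            z={'hub':.044,'bar_tip':.049,'pointer_tip':.052}.get(l,0)
            print(n,l,round(d['conf'],2),uv.round(1),onplane(p,uv,z).round(4))
E
```

```text
{'clock': np.float64(0.0), 'joints': array([-1.404,  0.478,  0.022,  1.556, -0.012,  1.109, -0.083]), 'qvel': array([ 0.001,  0.001, -0.   , -0.   ,  0.002,  0.002, -0.   ]), 'tau': array([-1.0000e-03, -5.9646e+01,  1.6080e+00, -2.8120e+01,  1.2000e-02,
        9.0000e-03, -0.0000e+00]), 'tcp_pos': array([0.183, 0.649, 0.238]), 'orientation': array([-1.006,  1.328,  1.004]), 'contact_force': array([ 0.595,  0.494, -0.414]), 'moment': array([ 0.039, -0.006,  0.054]), 'grip_width': np.float64(0.085)}
top counter 0.86 [213.6 376. ] [0.2634 0.2628 0.    ]
top counter 0.84 [398.5 359.6] [ 0.2907 -0.1687  0.    ]
top counter 0.73 [332.5 246.3] [ 0.5584 -0.0239  0.    ]
top hub 0.79 [399.4 360.4] [ 0.2962 -0.1649  0.044 ]
top hub 0.75 [330.9 243.1] [ 0.5627 -0.0203  0.044 ]
top hub 0.6 [208. 383.] [0.2564 0.2649 0.044 ]
top bar_tip 0.92 [197.1 414.1] [0.1895 0.2892 0.049 ]
top bar_tip 0.82 [392.1 392.3] [ 0.2278 -0.1455  0.049 ]
top bar_tip 0.75 [323.7 267.8] [ 0.5071 -0.0025  0.049 ]
top pointer_tip 0.78 [218.  338.5] [0.3558 0.2388 0.052 ]
top pointer_tip 0.73 [415.7 324.4] [ 0.3755 -0.20
[... 592 characters left out ...]
  ]
scene hub 0.79 [300.3 257. ] [ 0.5513 -0.0317  0.044 ]
scene hub 0.74 [303.9 170.8] [0.2423 0.2746 0.044 ]
scene hub 0.67 [185.1 230. ] [ 0.2807 -0.1543  0.044 ]
scene bar_tip 0.96 [296.5 160. ] [0.1806 0.3026 0.049 ]
scene bar_tip 0.83 [297.2 241.7] [ 0.5075 -0.      0.049 ]
scene bar_tip 0.68 [174.3 215.4] [ 0.2119 -0.1404  0.049 ]
scene pointer_tip 0.96 [187.9 243.9] [ 0.3466 -0.188   0.052 ]
scene pointer_tip 0.85 [321.8 179.6] [0.3296 0.2609 0.052 ]
scene pointer_tip 0.71 [313.8 266.3] [ 0.6043 -0.042   0.052 ]
scene bowl 0.82 [412.2 217.2] [0.5808 0.3532 0.    ]
scene hook_case 0.67 [218.1 364.2] [ 0.6459 -0.3256  0.    ]
scene spoon_set 0.82 [219.3 366.1] [ 0.6511 -0.3267  0.    ]
```

View pics/top0.png

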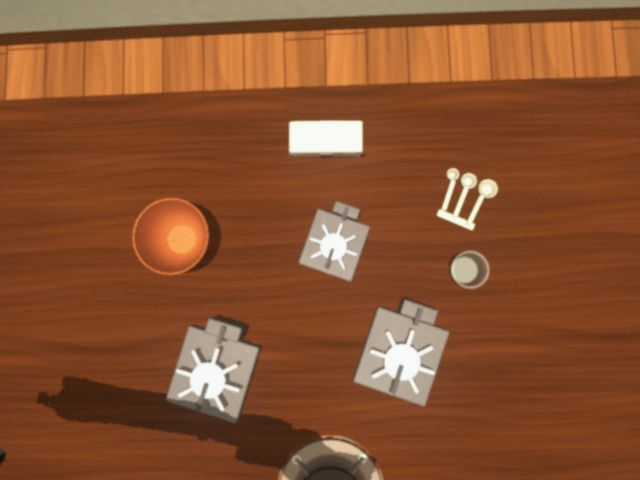

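View pics/scene0.png

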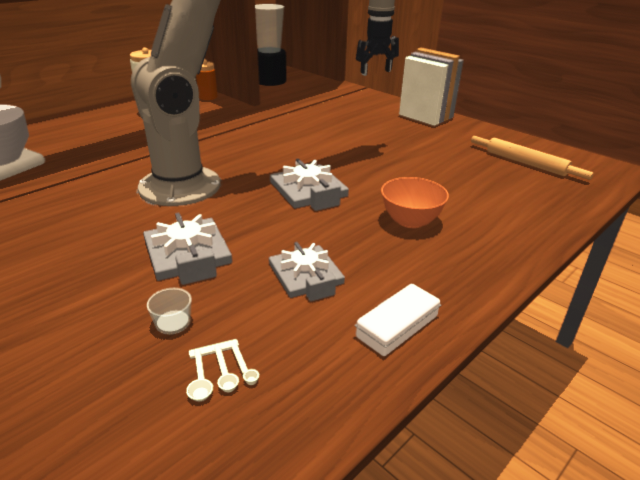

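Run:
```python
from h import *
from scipy.spatial.transform import Rotation as Ro
o=r.get_obs(); print(Ro.from_rotvec(o['orientation']).as_matrix().round(3)); print(r.finger_overhang)
p=r.grab_frame('wrist'); cv2.imwrite('pics/w0.png',p['pixels']); print(np.array(p['tool_from_camera']).round(4),p['vfov'],p['cx'],p['cy'],p['D'])
z=p['z_map']; print(z[::60,::80].round(3))
p=r.grab_frame('top'); c=p['pixels'][190:300,280:390]; cv2.imwrite('pics/c0.png',cv2.resize(c,None,fx=5,fy=5,interpolation=cv2.INTER_CUBIC))
```

```text
[[-0.    -0.962  0.271]
 [ 0.     0.271  0.962]
 [-1.     0.     0.   ]]
0.008
[[-4.000e-04 -3.095e-01  9.509e-01 -1.332e-01]
 [-1.200e-03 -9.509e-01 -3.095e-01  7.830e-02]
 [ 1.000e+00 -1.300e-03 -0.000e+00 -1.000e-03]
 [ 0.000e+00  0.000e+00  0.000e+00  1.000e+00]] 59.1701375254527 309.1709723761199 241.7860670332562 [-0.06463123  0.          0.          0.          0.        ]
[[0.328 0.329 0.331 0.33  0.331 0.33  0.33  0.328]
 [0.344 0.343 0.345 0.345 0.345 0.345 0.343 0.342]
 [0.358 0.359 0.359 0.358 0.36  0.361 0.36  0.357]
 [0.376 0.374 0.375 0.377 0.376 0.376 0.376 0.376]
 [0.393 0.394 0.393 0.392 0.394 0.393 0.393 0.392]
 [0.407 0.412 0.412 0.    0.411 0.411 0.412 0.413]
 [0.403 0.434 0.    0.433 0.432 0.433 0.117 0.434]
 [0.093 0.099 0.087 0.457 0.456 0.457 0.093 0.099]]
```

View pics/w0.png

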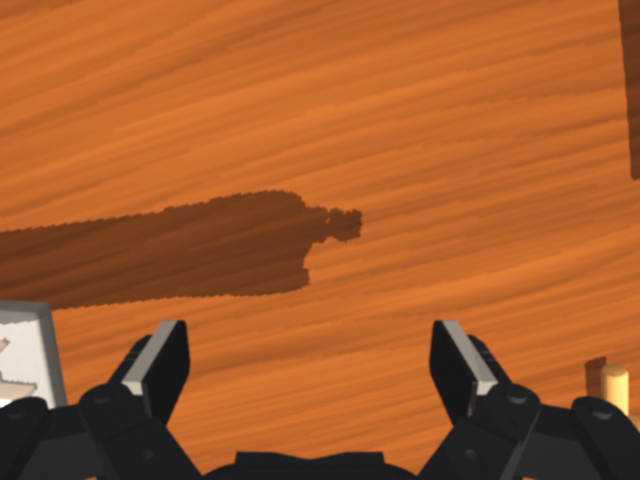

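View pics/c0.png

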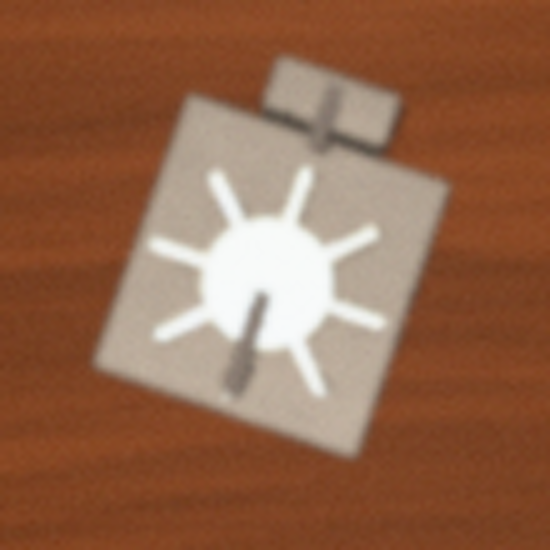

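Run:
```python
from h import *
from scipy.optimize import least_squares
p=r.grab_frame('top')
c=np.array([[190,95],[450,184],[358,458],[93,366],[267,284],[318,150]],float)
uv=(c+.5)/5-.5+[280,190]
L=np.array([[.074,.065,.02],[.074,-.065,.02],[-.062,-.065,.02],[-.062,.065,.02],[0,0,.044],[.065,0,.052]])
def W(q):
    ct,st=np.cos(q[2]),np.sin(q[2]); R=np.array([[ct,-st,0],[st,ct,0],[0,0,1]]); return L@R.T+[q[0],q[1],0]
f=lambda q:(proj(p,W(q))-uv).ravel()
s=least_squares(f,[.557,-.024,-.3],loss='soft_l1'); print(s.x,np.degrees(s.x[2])); print(f(s.x).reshape(-1,2).round(2))
print(K(p)[0,0], p['t'], p['z_map'][244,334],p['z_map'][300,334])
# fingers
p=r.grab_frame('wrist'); T=np.array(p['tool_from_camera']); z=p['z_map']
v,u=np.nonzero((z>0.03)&(z<.2)); xy=cv2.undistortPoints(np.stack([u,v],1).astype(float)[:,None],K(p),np.array(p['D'],float))[:,0]
P=np.c_[xy,np.ones(len(u))]*z[v,u][:,None]; P=P@T[:3,:3].T+T[:3,3]
for s in(1,-1):
    Q=P[(P[:,2]*s>.02)]
    m=Q[:,0].max(); print(s,m,np.percentile(Q[:,0],99.5))
    Q=Q[Q[:,0]>m-.03]
    for a in np.arange(m-.03,m,.004):
        q=Q[(Q[:,0]>=a)&(Q[:,0]<a+.004)]; 
        if len(q): print(a.round(4),len(q),q.min(0).round(4),q.max(0).round(4))
```

```text
[ 0.55491813 -0.0256433  -0.36626489] -20.985432621963113
[[-0.18 -0.48]
 [ 0.65 -0.07]
 [-0.11  0.59]
 [-0.23  0.35]
 [ 0.34  0.07]
 [-0.38 -0.46]]
490.0975432010552 [0.02475087 0.56438538 1.11503126] 1.1117876 1.1464485
1 -0.0028993758275909776 -0.006318587035868131
-0.0329 637 [-0.0329 -0.0123  0.041 ] [-0.0289  0.0105  0.0557]
-0.0289 569 [-0.0289 -0.0123  0.0411] [-0.0249  0.0105  0.0555]
-0.0249 540 [-0.0249 -0.0121  0.0412] [-0.0209  0.0107  0.0555]
-0.0209 532 [-0.0209 -0.0124  0.0411] [-0.0169  0.0109  0.0558]
-0.0169 454 [-0.0169 -0.0127  0.0411] [-0.0129  0.0106  0.0552]
-0.0129 363 [-0.0129 -0.0124  0.041 ] [-0.0089  0.0106  0.0541]
-0.0089 226 [-0.0089 -0.0125  0.0409] [-0.0049  0.0103  0.0481]
-0.0049 33 [-0.0049 -0.0104  0.0414] [-0.0029  0.0058  0.0423]
-1 -0.0030144741576797196 -0.0060901669270001105
-0.033 650 [-0.033  -0.013  -0.0575] [-0.029   0.0108 -0.0431]
-0.029 590 [-0.029  -0.0126 -0.0574] [-0.025   0.0107 -0.0431]
-0.025 540 [-0.025  -0.0125 -0.0577] [-0.021   0.0108 -0.043 ]
-0.021 485 [-0.021  -0.0124 -0.0577] [-0.017   0.0107 -0.0431]
-0.017 466 [-0.017  -0.0126 -0.0574] [-0.013   0.0107 -0.0431]
-0.013 387 [-0.013  -0.0124 -0.0568] [-0.009   0.0107 -0.0432]
-0.009 242 [-0.009  -0.0127 -0.0506] [-0.005   0.0101 -0.0432]
-0.005 44 [-0.005  -0.0089 -0.044 ] [-0.003   0.0075 -0.0433]
```

Call:
play_rows --pt "1 0.035 -0.035 0 0" --pt "1 0.07 -0.07 0 0" --pt "1 0.105 -0.105 0 0" --pt "1 0.14 -0.14 0 0" --pt "1 0.17 -0.175 0 0" --pt "1 0.2 -0.21 0 0" --pt "1 0.225 -0.25 0 0.1" --pt "1 0.24 -0.29 0 0.2" --pt "1 0.255 -0.335 0 0.25" --pt "1 0.27 -0.38 0 0.3"

```text
clock: 2.1
tcp_pos: [0.4537, 0.268, 0.2395]
orientation: [-1.229, 1.195, 1.229]
contact_force: [1.3, 0.2, 0.1]
grip_width: 0.0855
```

Call:
play_rows --pt "1 0.01 -0.045 0 0" --pt "1 0.02 -0.09 0 0" --pt "1 0.03 -0.135 0 0" --pt "1 0.04 -0.18 0 0" --pt "1 0.048 -0.22 0 0" --pt "1 0.051 -0.246 0 0" --pt "1 0.051 -0.246 -0.03 0" --pt "1 0.051 -0.246 -0.05 0" --pt "1 0.051 -0.246 -0.05 0" --pt "1 0.051 -0.246 -0.05 0"

```text
clock: 3.1
tcp_pos: [0.5043, 0.0238, 0.1897]
orientation: [-1.228, 1.197, 1.228]
contact_force: [0.5, 0.4, -0.5]
grip_width: 0.0856
```

```bash
cat >> h.py <<'E'
from scipy.spatial.transform import Rotation as Ro
def wristfix(p,o):
    T=np.array(p['tool_from_camera']); Rt=Ro.from_rotvec(o['orientation']).as_matrix()
    Rc=Rt@T[:3,:3]; c=Rt@T[:3,3]+o['tcp_pos']; p['R']=Rc.T; p['t']=-Rc.T@c; return p
E
python3 - <<'E'
from h import *
o=r.get_obs(); print(o['clock'],o['tcp_pos'].round(4),o['joints'].round(3)); R=Ro.from_rotvec(o['orientation']).as_matrix(); print(R.round(3), np.degrees(np.arctan2(R[1,2],R[0,2])))
p=wristfix(r.grab_frame('wrist'),o); im=p['pixels'].copy()
q=[.5549,-.0256,-.3663]; ct,st=np.cos(q[2]),np.sin(q[2])
L=np.array([[.074,.065,.02],[.074,-.065,.02],[-.062,-.065,.02],[-.062,.065,.02],[0,0,.044],[.065,0,.052],[-.054,0,.049]])
uv=proj(p,L@np.array([[ct,-st,0],[st,ct,0],[0,0,1]]).T+[q[0],q[1],0]); print(uv.round(1))
for a in uv: cv2.circle(im,tuple(int(x) for x in a),3,(0,0,255),1)
cv2.imwrite('pics/w1.png',im)
for l in('hub','bar_tip','pointer_tip'):
    for d in r.pinpoint(p,l): a=np.array(d['position'])*[640,480]; print(l,d['conf'],a,onplane(p,a,{'hub':.044,'bar_tip':.049,'pointer_tip':.052}[l]).round(4))
E
```

```text
3.1 [0.5043 0.0238 0.1897] [-0.403  0.259  0.273  2.023 -0.09   0.871  1.516]
[[-0.    -1.    -0.025]
 [-0.    -0.025  1.   ]
 [-1.     0.    -0.   ]] 91.45014240912845
[[288.7 379. ]
 [140.9 326.8]
 [190.  172.2]
 [354.9 237.7]
 [241.  290.7]
 [211.  367.8]
 [266.5 226.1]]
hub 0.57 [243.584 292.992] [ 0.5567 -0.0238  0.044 ]
bar_tip 0.74 [268.096 227.088] [ 0.5051 -0.0052  0.049 ]
pointer_tip 0.66 [213.696 367.392] [ 0.6152 -0.0468  0.052 ]
```

View pics/w1.png

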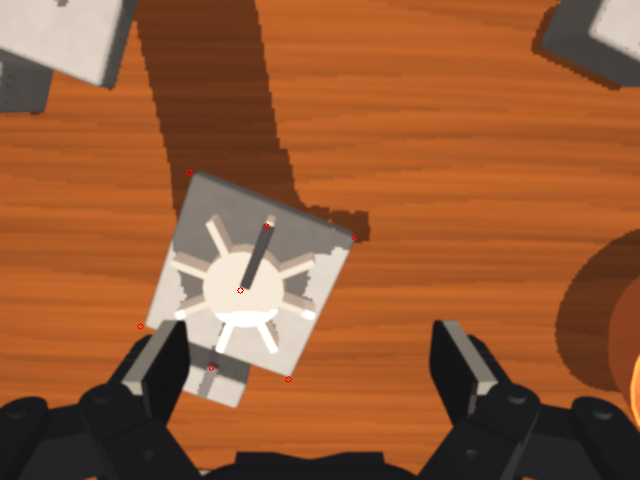

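Call:
play_rows --pt "1 0 0 -0.045 0" --pt "1 0 0 -0.09 0" --pt "1 0 0 -0.125 0" --pt "1 0 0 -0.125 0" --pt "1 0 0 -0.125 0"

```text
clock: 3.8
tcp_pos: [0.5046, 0.0237, 0.0651]
orientation: [-1.228, 1.197, 1.228]
contact_force: [0.3, 0.0, -0.3]
grip_width: 0.0852
```

Run:
```python
from h import *
o=r.get_obs(); print(o['clock'],o['tcp_pos'].round(4))
for n in('wrist','scene'):
    p=r.grab_frame(n); im=p['pixels']
    if n=='scene': im=cv2.resize(im[180:330,230:400],None,fx=4,fy=4,interpolation=cv2.INTER_CUBIC)
    cv2.imwrite(f'pics/{n}2.png',im)
```

```text
3.8 [0.5046 0.0237 0.0651]
```

View pics/wrist2.png

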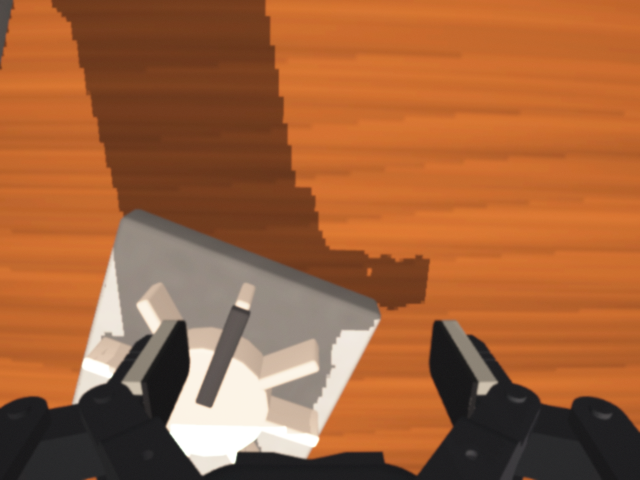

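View pics/scene2.png

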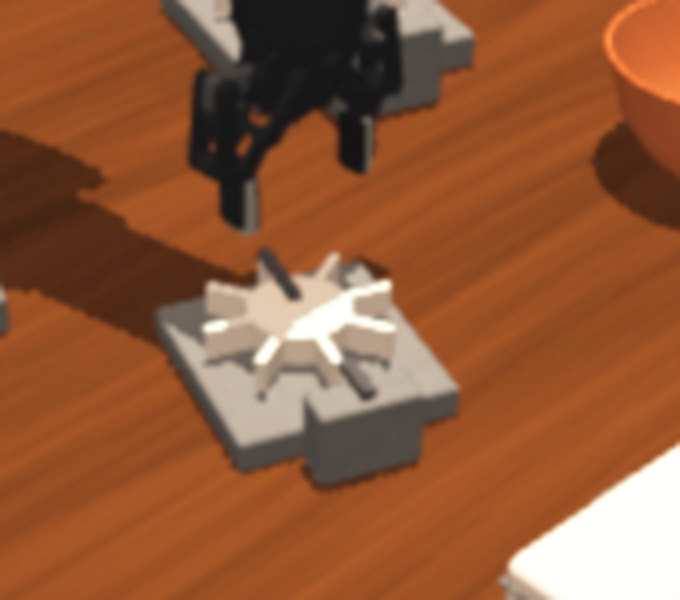

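Call:
play_rows --pt "1 0 0 -0.01 0" --pt "1 0 0 -0.02 0" --pt "1 0 0 -0.03 0" --pt "1 0 0 -0.036 0" --pt "1 0 0 -0.042 0" --pt "1 0 0 -0.042 0" --pt "1 0 0 -0.042 0"

```text
clock: 4.6
tcp_pos: [0.5041, 0.0236, 0.0222]
orientation: [-1.228, 1.198, 1.228]
contact_force: [0.8, 0.0, -0.4]
grip_width: 0.0858
```

Run:
```python
from h import *
o=r.get_obs(); print(o['clock'],o['tcp_pos'].round(4),o['contact_force'].round(2),o['moment'].round(3))
A=np.array([.5555,-.0245]); d=o['tcp_pos'][:2]-A
for a in (5,10,15,20,25,30,35,40,44,47):
    c,s=np.cos(np.radians(a)),np.sin(np.radians(a)); e=np.array([[c,s],[-s,c]])@d-d; print(a,e.round(4),-np.radians(a).round(3))
for n in('wrist','scene'):
    p=r.grab_frame(n); im=p['pixels']
    if n=='scene': im=cv2.resize(im[180:330,230:400],None,fx=4,fy=4,interpolation=cv2.INTER_CUBIC)
    cv2.imwrite(f'pics/{n}3.png',im)
```

```text
4.6 [0.5041 0.0236 0.0222] [ 0.82  0.05 -0.4 ] [-0.073  0.005  0.058]
5 [0.0044 0.0043] -0.087
10 [0.0091 0.0082] -0.175
15 [0.0142 0.0117] -0.262
20 [0.0196 0.0147] -0.349
25 [0.0251 0.0172] -0.436
30 [0.0309 0.0192] -0.524
35 [0.0369 0.0208] -0.611
40 [0.0429 0.0218] -0.698
44 [0.0478 0.0222] -0.768
47 [0.0515 0.0223] -0.82
```

View pics/wrist3.png

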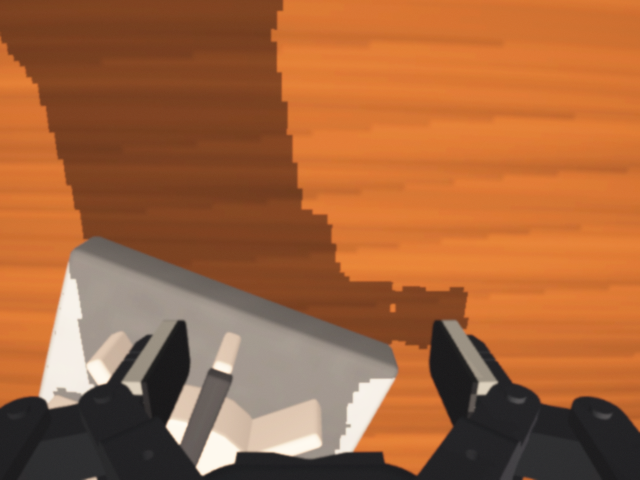

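View pics/scene3.png

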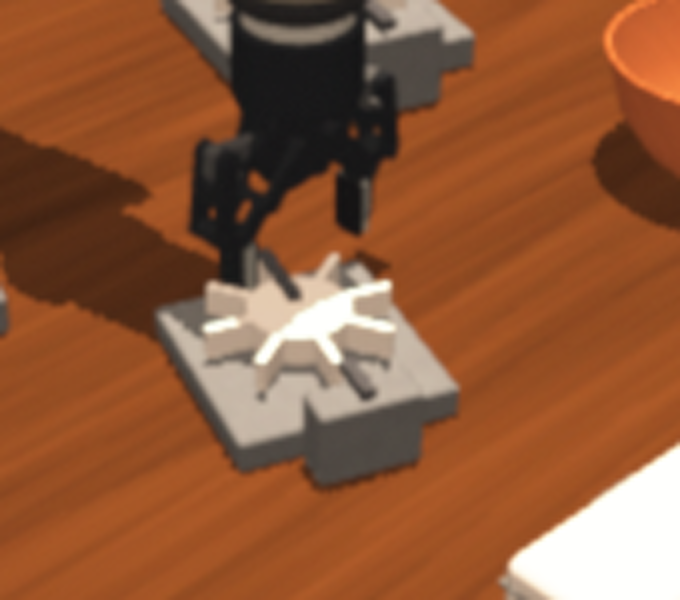

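Call:
play_rows --pt "1 0.0044 0.0043 0 -0.087" --pt "1 0.0091 0.0082 0 -0.175" --pt "1 0.0142 0.0117 0 -0.262" --pt "1 0.0196 0.0147 0 -0.349" --pt "1 0.0251 0.0172 0 -0.436" --pt "1 0.0309 0.0192 0 -0.524" --pt "1 0.0309 0.0192 0 -0.524"

```text
clock: 5.4
tcp_pos: [0.5359, 0.0434, 0.0226]
orientation: [-0.835, 1.404, 0.834]
contact_force: [-0.6, 1.0, -0.4]
grip_width: 0.0854
```

```bash
cat > lk.py <<'E'
import sys
from h import *
k=sys.argv[1]
o=r.get_obs(); print(o['clock'],o['tcp_pos'].round(4),o['contact_force'].round(2),o['moment'].round(3))
p=r.grab_frame('top'); a=cv2.resize(p['pixels'][205:285,290:380],None,fx=4.4,fy=5,interpolation=cv2.INTER_CUBIC)
p=r.grab_frame('scene'); b=cv2.resize(p['pixels'][220:310,250:350],None,fx=4,fy=400/90,interpolation=cv2.INTER_CUBIC)
cv2.imwrite(f'pics/{k}.png',np.hstack([a,b]))
E
python3 lk.py p1
```

```text
5.4 [0.5359 0.0434 0.0226] [-0.63  1.03 -0.37] [-0.01   0.009  0.019]
```

View pics/p1.png

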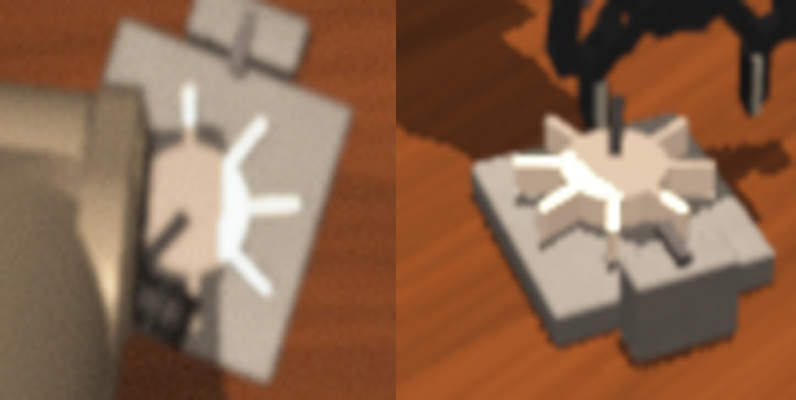

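Call:
play_rows --pt "1 0.006 0.0016 0 -0.087" --pt "1 0.012 0.0026 0 -0.175" --pt "1 0.0169 0.003 0 -0.244" --pt "1 0.0206 0.0031 0 -0.297" --pt "1 0.0206 0.0031 0 -0.297" --pt "1 0.0206 0.0031 0 -0.297"

```text
clock: 6.1
tcp_pos: [0.5553, 0.0459, 0.0223]
orientation: [-0.608, 1.484, 0.608]
contact_force: [-0.6, -0.4, -0.8]
grip_width: 0.0853
```

```bash
python3 lk.py p2
```

```text
6.1 [0.5553 0.0459 0.0223] [-0.62 -0.35 -0.79] [0.006 0.028 0.027]
```

View pics/p2.png

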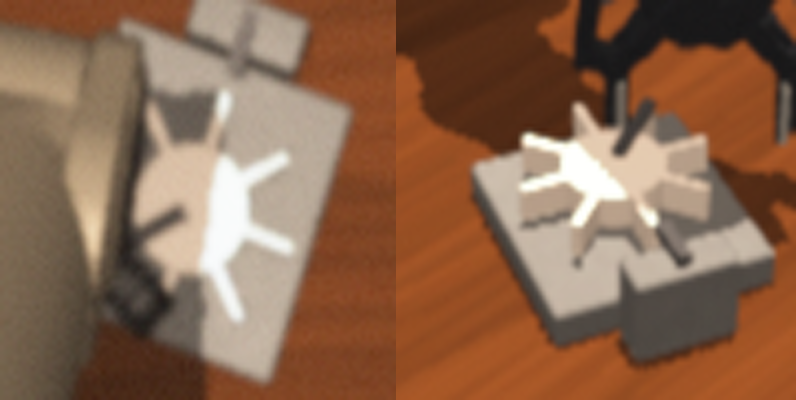

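Call:
play_rows --pt "1 0 0 0.02 0" --pt "1 0 0 0.05 0" --pt "1 0 0 0.05 0" --pt "1 -0.0086 0 0.05 0.14" --pt "1 -0.018 -0.002 0.05 0.28" --pt "1 -0.027 -0.006 0.05 0.42" --pt "1 -0.036 -0.011 0.05 0.56" --pt "1 -0.044 -0.0165 0.05 0.7" --pt "1 -0.0515 -0.0223 0.05 0.82" --pt "1 -0.0515 -0.0223 0.05 0.82"

```text
clock: 7.2
tcp_pos: [0.5026, 0.0226, 0.072]
orientation: [-1.226, 1.199, 1.228]
contact_force: [-0.1, 0.3, -0.6]
grip_width: 0.0849
```

```bash
python3 lk.py p3
```

```text
7.2 [0.5026 0.0226 0.072 ] [-0.11  0.33 -0.58] [-0.063 -0.016 -0.003]
```

View pics/p3.png

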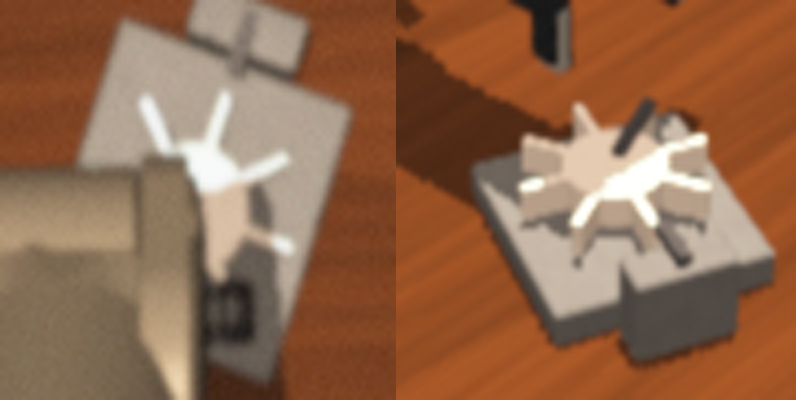

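Call:
play_rows --pt "1 0 0 -0.015 0" --pt "1 0 0 -0.03 0" --pt "1 0 0 -0.04 0" --pt "1 0 0 -0.05 0" --pt "1 0 0 -0.05 0" --pt "1 0 0 -0.05 0"

```text
clock: 7.9
tcp_pos: [0.5043, 0.0237, 0.0223]
orientation: [-1.227, 1.198, 1.227]
contact_force: [0.5, -0.6, 0.4]
grip_width: 0.0851
```

Call:
play_rows --pt "1 0.0044 0.0043 0 -0.087" --pt "1 0.0091 0.0082 0 -0.175" --pt "1 0.0142 0.0117 0 -0.262" --pt "1 0.0196 0.0147 0 -0.349" --pt "1 0.0251 0.0172 0 -0.436" --pt "1 0.0309 0.0192 0 -0.524" --pt "1 0.0369 0.0208 0 -0.611" --pt "1 0.0429 0.0218 0 -0.698" --pt "1 0.0478 0.0222 0 -0.768" --pt "1 0.0515 0.0223 0 -0.82"

```text
clock: 8.9
tcp_pos: [0.5566, 0.0464, 0.0231]
orientation: [-0.604, 1.484, 0.604]
contact_force: [0.0, -0.1, -0.6]
grip_width: 0.0852
```

Call:
play_rows --pt "1 0 0 0 0" --pt "1 0 0 0 0"

```text
clock: 9.1
tcp_pos: [0.5558, 0.0461, 0.0227]
orientation: [-0.607, 1.484, 0.607]
contact_force: [-0.8, 0.1, 0.1]
grip_width: 0.0854
```

```bash
python3 lk.py p4
```

```text
9.1 [0.5558 0.0461 0.0227] [-0.78  0.06  0.14] [0.011 0.047 0.029]
```

View pics/p4.png

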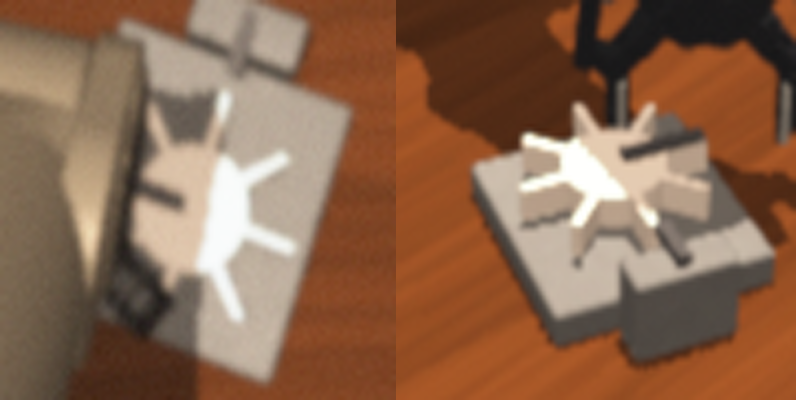

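Click 2: the bar now points to counter +y. Lift, return, look, repeat.

Call:
play_rows --pt "1 0 0 0.02 0" --pt "1 0 0 0.05 0" --pt "1 0 0 0.05 0" --pt "1 -0.0086 0 0.05 0.14" --pt "1 -0.018 -0.002 0.05 0.28" --pt "1 -0.027 -0.006 0.05 0.42" --pt "1 -0.036 -0.011 0.05 0.56" --pt "1 -0.044 -0.0165 0.05 0.7" --pt "1 -0.0515 -0.0223 0.05 0.82" --pt "1 -0.0515 -0.0223 0.05 0.82"

```text
clock: 10.2
tcp_pos: [0.5027, 0.0227, 0.072]
orientation: [-1.226, 1.199, 1.228]
contact_force: [-0.2, -0.7, 0.4]
grip_width: 0.0855
```

```bash
python3 lk.py p5
```

```text
10.2 [0.5027 0.0227 0.072 ] [-0.19 -0.71  0.35] [ 0.007  0.028 -0.053]
```

View pics/p5.png

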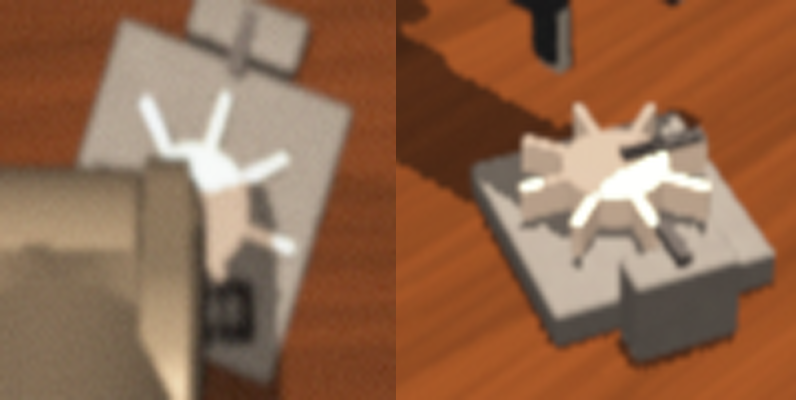

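At rest on click 2. Third flick.

Call:
play_rows --pt "1 0 0 -0.015 0" --pt "1 0 0 -0.03 0" --pt "1 0 0 -0.04 0" --pt "1 0 0 -0.05 0" --pt "1 0 0 -0.05 0" --pt "1 0 0 -0.05 0"

```text
clock: 10.9
tcp_pos: [0.5043, 0.0237, 0.0223]
orientation: [-1.227, 1.198, 1.227]
contact_force: [-0.2, -0.7, 0.1]
grip_width: 0.0853
```

Call:
play_rows --pt "1 0.0044 0.0043 0 -0.087" --pt "1 0.0091 0.0082 0 -0.175" --pt "1 0.0142 0.0117 0 -0.262" --pt "1 0.0196 0.0147 0 -0.349" --pt "1 0.0251 0.0172 0 -0.436" --pt "1 0.0309 0.0192 0 -0.524" --pt "1 0.0369 0.0208 0 -0.611" --pt "1 0.0429 0.0218 0 -0.698" --pt "1 0.0478 0.0222 0 -0.768" --pt "1 0.0515 0.0223 0 -0.82"

```text
clock: 11.9
tcp_pos: [0.5565, 0.0464, 0.023]
orientation: [-0.604, 1.484, 0.604]
contact_force: [-0.9, -1.0, -0.3]
grip_width: 0.0851
```

Call:
play_rows --pt "1 0 0 0 0" --pt "1 0 0 0 0"

```text
clock: 12.1
tcp_pos: [0.5558, 0.0461, 0.0227]
orientation: [-0.607, 1.484, 0.607]
contact_force: [0.7, 0.0, 0.5]
grip_width: 0.0854
```

Call:
play_rows --pt "1 0 0 0.02 0" --pt "1 0 0 0.05 0" --pt "1 0 0 0.05 0" --pt "1 -0.0086 0 0.05 0.14" --pt "1 -0.018 -0.002 0.05 0.28" --pt "1 -0.027 -0.006 0.05 0.42" --pt "1 -0.036 -0.011 0.05 0.56" --pt "1 -0.044 -0.0165 0.05 0.7" --pt "1 -0.0515 -0.0223 0.05 0.82" --pt "1 -0.0515 -0.0223 0.05 0.82"

```text
clock: 13.1
tcp_pos: [0.5027, 0.0227, 0.0721]
orientation: [-1.226, 1.198, 1.228]
contact_force: [0.3, -0.1, 0.5]
grip_width: 0.0853
```

```bash
python3 lk.py p6
```

```text
13.1 [0.5027 0.0227 0.0721] [ 0.32 -0.1   0.52] [-0.044 -0.081 -0.025]
```

View pics/p6.png

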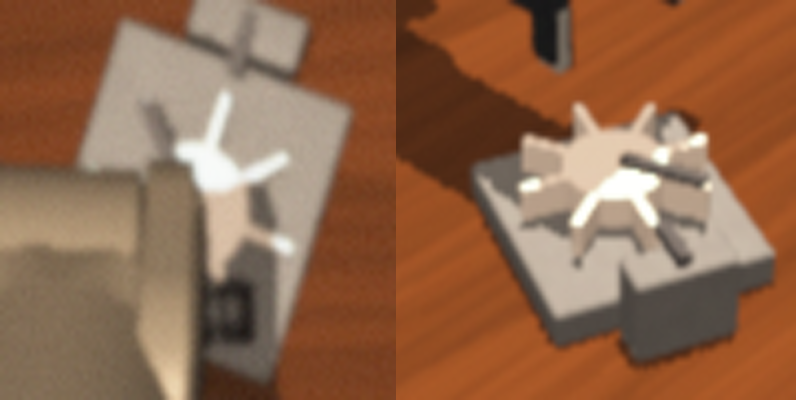

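Click 3, one more to go.

Call:
play_rows --pt "1 0 0 -0.015 0" --pt "1 0 0 -0.03 0" --pt "1 0 0 -0.04 0" --pt "1 0 0 -0.05 0" --pt "1 0 0 -0.05 0" --pt "1 0 0 -0.05 0"

```text
clock: 13.8
tcp_pos: [0.5043, 0.0237, 0.0223]
orientation: [-1.227, 1.198, 1.227]
contact_force: [-0.4, -0.3, -0.5]
grip_width: 0.0859
```

Call:
play_rows --pt "1 0.0044 0.0043 0 -0.087" --pt "1 0.0091 0.0082 0 -0.175" --pt "1 0.0142 0.0117 0 -0.262" --pt "1 0.0196 0.0147 0 -0.349" --pt "1 0.0251 0.0172 0 -0.436" --pt "1 0.0309 0.0192 0 -0.524" --pt "1 0.0369 0.0208 0 -0.611" --pt "1 0.0429 0.0218 0 -0.698" --pt "1 0.0478 0.0222 0 -0.768" --pt "1 0.0515 0.0223 0 -0.82"

```text
clock: 14.8
tcp_pos: [0.5565, 0.0464, 0.023]
orientation: [-0.604, 1.484, 0.604]
contact_force: [-0.0, 0.3, -0.4]
grip_width: 0.0853
```

Call:
play_rows --pt "1 0 0 0 0" --pt "1 0 0 0 0"

```text
clock: 15.0
tcp_pos: [0.5558, 0.0461, 0.0227]
orientation: [-0.607, 1.484, 0.607]
contact_force: [-0.6, -0.1, 0.3]
grip_width: 0.0854
```

Call:
play_rows --pt "1 0 0 0.02 0" --pt "1 0 0 0.05 0" --pt "1 0 0 0.09 0" --pt "1 0 0 0.13 0" --pt "1 -0.02 0.04 0.15 0" --pt "1 -0.04 0.08 0.15 0" --pt "1 -0.06 0.12 0.15 0" --pt "1 -0.08 0.16 0.15 0" --pt "1 -0.08 0.2 0.15 0" --pt "1 -0.08 0.2 0.15 0"

```text
clock: 16.0
tcp_pos: [0.4741, 0.2527, 0.1724]
orientation: [-0.612, 1.481, 0.616]
contact_force: [0.3, -0.1, -0.1]
grip_width: 0.0854
```

```bash
python3 lk.py p7
python3 - <<'E'
from h import *
p=r.grab_frame('top'); cv2.imwrite('pics/top9.png',p['pixels'])
E
```

```text
16.0 [0.4741 0.2527 0.1724] [ 0.35 -0.08 -0.11] [-0.063 -0.041 -0.014]
```

View pics/p7.png

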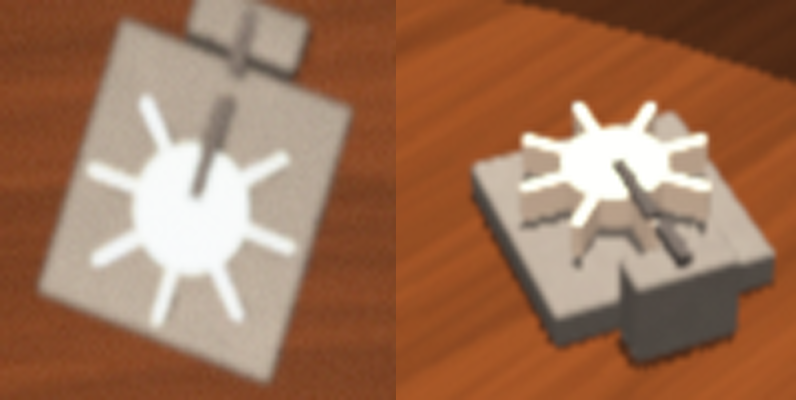

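View pics/top9.png

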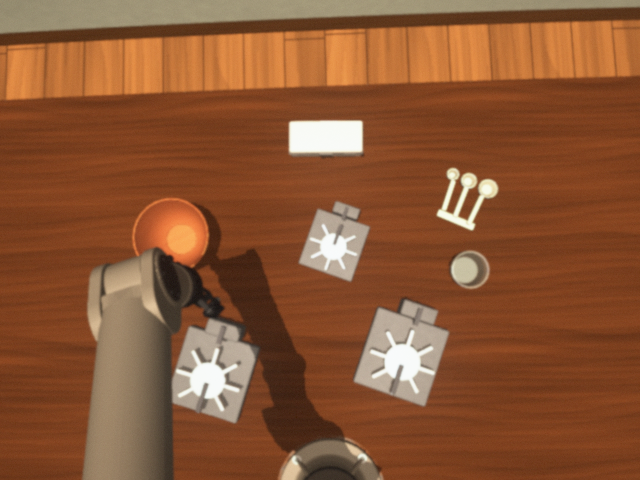

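Call:
play_rows --pt "1 0 0 0.02 0" --pt "1 0 0 0.02 0" --pt "1 0 0 0.02 0"

```text
clock: 16.45
tcp_pos: [0.4761, 0.2447, 0.1925]
orientation: [-0.604, 1.484, 0.605]
contact_force: [0.1, -0.7, 0.3]
grip_width: 0.0852
```

Run:
```python
from h import *
print(r.get_obs()['clock'],abs(r.get_obs()['qvel']).max()); print(r.hand_in())
```

```text
16.45 0.014388067025845833
the job is handed in; nothing more can be done
None
```

The thumbwheel of the smallest (middle) counter now has its bar pointing straight at the fixed pointer. I turned it clockwise with one open finger in four separate flicks. After each flick I lifted the finger clear and let the wheel rest on its click (0 → 1 → 2 → 3 → 4).

**Last checks:** the final top and scene pictures, taken after the fourth flick, show the bar lined up with the pointer and not past it. The bowl, cup, hook case and spoons are where they were at the start, and the arm is clear of everything. I handed in at 16.45 s, and no force I read was above about 1.5 N.

**Disagreement:** my first estimates of the wheel's position differed. The networks' hub positions from the two fixed cameras were about 16 mm apart. My fit to the top picture and the wrist camera view agreed to about 2 mm, so I used a point between those two. All four flicks landed on their clicks.

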